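# Load a printing block under the hold-down spring

### The job

Push the printing block home in its jig: with the fingertips, press the bare rear margin of its baseboard down hard so that the sprung bed sinks, and keep it pressed down while sliding it forward so that the board's front edge passes under the leaf spring, until it is fully home against the stop. Then take the hand away, leaving the board clamped under the spring; do not lift or tip the board, and leave the jar, tape roll and vase where they are.

Things in the scene. Friction and masses are not known exactly. Their poses are not given: they have to be found in the camera images.
- jig: Fixed wooden jig, 330 x 150 mm. Origin on the table, on its centre line; x = sliding direction (away from the robot), y left, z up. Base x -170 to 160 mm, 12 mm thick. Two rails, 108 mm apart inside, tops 44 mm high, guide the baseboard with 2 mm play each side. Stop: cross bar, face at x = 80 mm, 46 mm high. Spring bracket behind it; nothing on the jig is over 70 mm high.
- stop (a point): Point on the jig: middle of the stop's face (jig x = 80 mm, 40 mm above the table). Home is when the board's front edge touches this face.
- lip (a point): Point on the jig: middle of the lower edge of the steel leaf spring's turned-down front lip, at rest (jig x = 47.5 mm, 42 mm above the table). The leaf, 70 mm wide, reaches from the bracket over the stop to this lip. An unpressed board (top at 48 mm) butts against the lip; pressed down 7 mm or more it passes freely beneath. Home, 32 mm of the board is under the spring.
- bed (a joint): How far the sprung aluminium bed under the board is pressed down, m: 0 = up (bed top 36 mm above the table), 0.012 = bottomed. It moves straight down without tilting. Pressing on the board takes about 5 N to start, 12 N at 7 mm, 17 N at the bottom.
- leaf (a joint): Upward flexing of the leaf spring, rad: 0 at rest, 0.06 at most (its lip 4 mm higher). It bears on the board when the board is under it and let go.
- board: Loose baseboard with printing block, about 280 g, on the bed between the rails. Baseboard 175 (x) x 104 x 12 mm; origin under its centre, 36 mm above the table at the start; x as the jig's. The block, 88 x 90 mm, stands 18 mm high on it; its upright rear face, at board x = -40.5 mm, can be pushed. Bare tongue 40 mm long in front, bare margin 47 mm behind. Travel to home 40 to 65 mm.
- margin (a point): Point on top of the board: centre of the bare rear margin, 23.5 mm from the rear edge and 23.5 mm behind the block's rear face; 12 mm above the board's underside (48 mm above the table unpressed).
- nose (a point): Point on top of the board: middle of its front edge, the one that goes under the spring and touches the stop.
- ink_jar: Bystander: closed glass jar, 56 mm diameter, 65 mm high; origin under its centre. Beside the jig. Leave alone.
- tape: Bystander: roll of paper tape lying flat, 90 mm diameter, 24 mm high; origin under its centre. Beside the jig. Leave alone.
- vase: Bystander: small clay vase, 68 mm diameter, 108 mm high; origin under its centre. Beside the jig. Leave alone.

How it is judged:
By the outcome, as a careful person would: the job done as asked, in the order asked, and still so for the second after the job is handed in, with the robot touching nothing.
It also fails if it takes over 35 s, if anything falls off the work surface, if the arm or the gripper's body presses on something with over 40 N, if the wrist force passes 120 N, or if a joint passes its speed limit or range.

### The arm

A 6-joint arm with a two-finger parallel gripper is mounted at the origin on the work surface. World frame = base frame: x ahead of the robot, y to its left, z up, the work surface at z = 0. Lengths are in m, angles in degrees, forces in N, time in s.
With the tool pointing down it reaches from about 0.4 to 0.825 m from the base axis. Payload 7 kg.
Tool frame: the origin (TCP) lies at the very end of the fingers, on their centre line; the grasp point (between the pads) lies 19 mm behind it; x points along the fingers, z is the direction in which the jaws open and shut, and the axes are right-handed (so a half turn about x gives the same grasp; the last joint's range is limited). The gripper opens to 88 mm and grips with 3 to 60 N. Pads are 19 mm wide; open, the fingers measure 130 mm over their backs; the gripper's body (78 mm by 193 mm) begins 47 mm behind the grasp point.
Start: joints at [-59.811, 20.546, 0.682, 0, -70.136, -16.507], TCP at [0.16, -0.656, 0.227] pointing down, gripper open.
Joint ranges: [-176.03, 176.03], [-82.01, 121.73], [-58.28, 71.71], [-173.87, 95.51], [-174.79, -0.11], [-173.66, 173.66]. Speed limits (degrees/s): [136.94, 136.94, 172.46, 180, 180, 180].

### API

Orientations are given as [roll, pitch, yaw] about the fixed x, y, z axes, in that order (R = Rz(yaw) Ry(pitch) Rx(roll)).
In Python, from plant import * gives the robot as it stands.
- The arm moves only by the tool arm_command, never from a script. Its argument "commands" is one flat list of numbers, 5 for each row, row after row: the shift along the tool's x, y, z in mm, then the turn about the tool's x in degrees, then the opening in per cent of the stroke, from 0 (shut) to 100 (fully open). A call has 1 to 5 rows; each row shifts and turns the pose as measured when the row begins, along the tool's axes as they then stand; what a row does not reach is not made up. A row lasts 1/8 s, in which the tool goes at most 62.5 mm and 10.7 degrees, less where a joint would pass 70% of its speed; a pose out of reach is approached as far as the arm can. A call is refused whole if a number of a shift passes 62.5 or a number of a turn 10.7, either way. A call with a gripper value outside its range is refused whole. The fingers move at their own pace and stop on an object; the grip force is fixed at half the most. Time passes only in rows, so rows that do not move let the fingers close. It gives the time, the measured TCP pose, the force and the opening at its end, in the units of the state.
- get_obs(): the state, without advancing time (a new reading comes with each control period).
- snapshot(name): name is "scene" or "top" or "wrist"; returns a dict with "frame" (480x640x3 uint8, blue, green, red), "fov_y" (degrees; the focal length in pixels is half the picture's height over the tangent of half this angle, whatever the lens; pixels are square), "cx", "cy" (the principal point, pixels), "world_to_cam" (4x4, takes a point from world to camera coordinates). Camera axes: x right, y up, looking along -z (the intrinsics and any distortion apply to the point x, -y, -z); pixel columns grow to the right and rows downward; lengths in m; the calibration is good to about 2 mm. A picture is of the moment at which its call begins. There is no depth.
- close_job(): hands the job in, once; it reports no verdict.
The state is a dict: "clock": time; "joint_pos": joint angles; "qvel": joint speeds; "tau": joint torques, N m; "tool_pos": TCP position; "orientation": TCP orientation; "force": force on the tool from outside, world axes, zero at the start; "moment": the same for the moment, N m; "opening": finger opening in m.
Only numpy, scipy, OpenCV 4.12 (cv2) and the standard library are available. Lean on these libraries where they do the work, as an engineer would, in place of code of your own. Each camera call takes 0.05 s, during which the arm holds its last target. There are 200 camera calls.

## Working session

There is one attempt and no reset: what is moved stays moved. The work goes in short steps, Python scripts to look and compute and a tool call to move; the robot and the scene stay as the last step left them, time stands still between calls to the robot, and variables do not carry over. Pictures are saved under pics/ and viewed, about 8 in all and at most 12, crops included, and the job is handed in when it is done.

Besides the shell and the picture viewer there is one more tool, called after "Emit:" as name(argument=value, ...) on one line, values as JSON. arm_command: Moves the arm, as the interface text tells. Its arguments: {"type":"object","properties":{"commands":{"type":"array"}},"required":["commands"]}

```bash
mkdir -p pics; ls; python3 - <<'E'
from plant import *
import cv2
o=get_obs();print({k:o[k] for k in('clock','tool_pos','orientation','force','opening')})
for n in("scene","top"):
    s=snapshot(n);cv2.imwrite(f"pics/{n}1.png",s["frame"]);print(n,s["fov_y"],s["cx"],s["cy"],[k for k in s]);print(s["world_to_cam"])
E
```

```text
pics
{'clock': 0.0, 'tool_pos': array([ 0.15952844, -0.65538426,  0.22563511]), 'orientation': array([  4.39790857,  89.90636941, 108.07336793]), 'force': array([ 0.2407922 , -0.55317749,  0.81629773]), 'opening': 0.0879733965683879}
scene 57.72402438577788 320.9110446543714 239.86936945802177 ['frame', 'fov_y', 'cx', 'cy', 'world_to_cam']
[[-0.78402505  0.62067006 -0.00856722  0.47506484]
 [-0.39268277 -0.4852499   0.78123798  0.22291207]
 [ 0.48073378  0.61587434  0.62417451 -1.02597669]
 [ 0.          0.          0.          1.        ]]
top 53.75338416868384 318.3599438817869 246.89431385961657 ['frame', 'fov_y', 'cx', 'cy', 'world_to_cam']
[[ 0.05518724 -0.99846491 -0.00471086  0.02694601]
 [ 0.97814061  0.05311532  0.20104655 -0.61933305]
 [-0.2004877  -0.01570309  0.97957036 -0.76485523]
 [ 0.          0.          0.          1.        ]]
```

View pics/scene1.png

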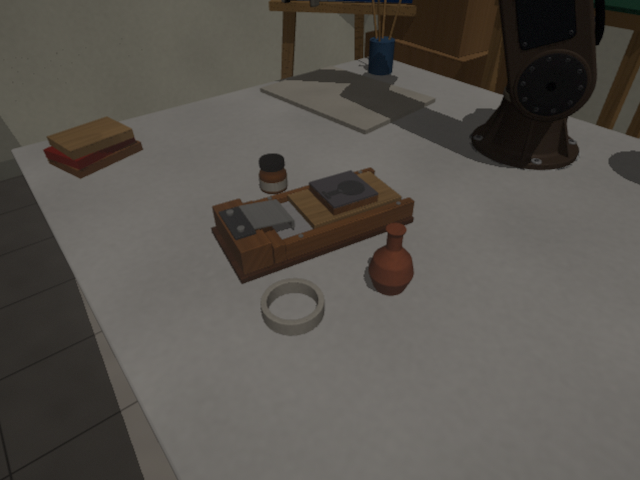

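View pics/top1.png

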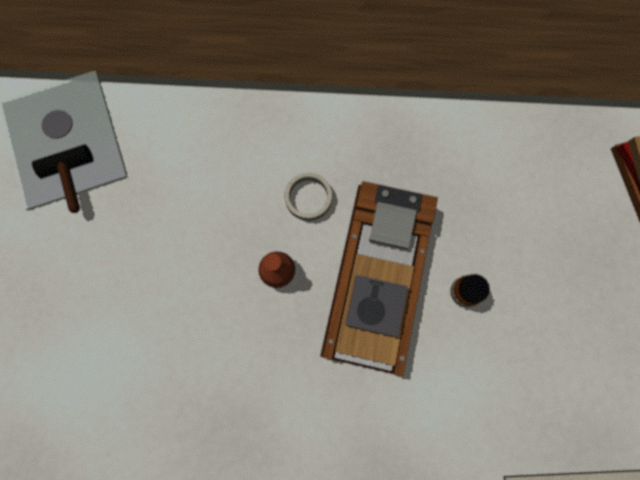

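The jig runs from about (365,365) at the rear to (398,190) at the stop in the top view. The vase is at (277,268), the tape at (308,196) and the jar at (470,290). I'll enlarge the jig to get its corners.

```bash
python3 - <<'E'
import cv2
f=cv2.imread("pics/top1.png")[175:385,310:450]
f=cv2.convertScaleAbs(cv2.resize(f,None,fx=2.8*1.42/1.42,fy=2.8,interpolation=cv2.INTER_CUBIC),alpha=1.8)
for i in range(0,140,20): cv2.putText(f,str(310+i),(int(i*2.8),8),0,.3,(0,255,255));f[::4,int(i*2.8)]=(0,255,255)
for i in range(0,210,20): cv2.putText(f,str(175+i),(0,int(i*2.8)+4),0,.3,(0,0,255));f[int(i*2.8),::4]=(0,255,255)
cv2.imwrite("pics/c1.png",f)
E
```

```text
(no output)
```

View pics/c1.png

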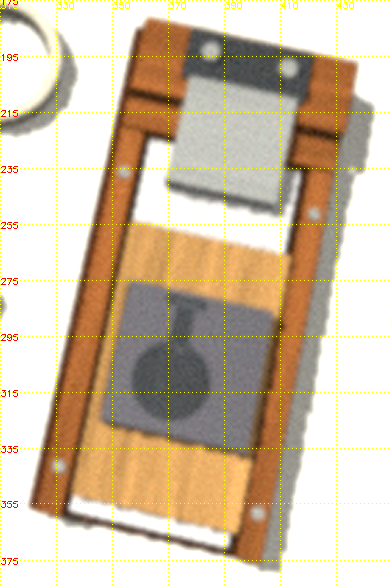

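```bash
cat > h.py <<'E'
import numpy as np
from plant import *
def ray(s,uv,z):
    f=240/np.tan(np.radians(s["fov_y"]/2));T=np.array(s["world_to_cam"]);R=T[:3,:3];c=-R.T@T[:3,3]
    d=R.T@np.array([(uv[0]-s["cx"])/f,-(uv[1]-s["cy"])/f,-1]);return c+d*(z-c[2])/d[2]
def proj(s,p):
    f=240/np.tan(np.radians(s["fov_y"]/2));q=np.array(s["world_to_cam"])@np.append(p,1)
    return s["cx"]+f*q[0]/-q[2],s["cy"]-f*q[1]/-q[2]
E
python3 - <<'E'
from h import *
s=snapshot("top")
P=dict(bFL=(137,222,48),bFR=(290,256,48),bRL=(78,497,48),bRR=(240,532,48),kFL=(130,279,66),kFR=(277,313,66),kRL=(101,422,66),kRR=(250,459,66),rRL=(33,507,44),rRR=(273,562,12),lipL=(165,183,46),lipR=(281,211,46))
W={k:ray(s,(310+v[0]/2.8,175+v[1]/2.8),v[2]/1e3) for k,v in P.items()}
for k,w in W.items(): print(k,w.round(4),'r',np.hypot(*w[:2]).round(3))
d=lambda a,b:(W[a]-W[b])
for a,b in(('bFL','bRL'),('bFR','bRR'),('kFL','kRL'),('kFR','kRR')): v=d(a,b);print(a,b,np.linalg.norm(v).round(4),np.degrees(np.arctan2(v[1],v[0])).round(2))
for a,b in(('bFL','bFR'),('bRL','bRR'),('kFL','kFR'),('kRL','kRR'),('lipL','lipR')): v=d(a,b);print(a,b,np.linalg.norm(v).round(4),np.degrees(np.arctan2(v[1],v[0])).round(2)-90)
for n,uv,z in(('vase',(277,268),.08),('tape',(308,196),.024),('jar',(470,290),.065)): print(n,ray(s,uv,z).round(3))
E
```

```text
bFL [ 0.6105 -0.0116  0.048 ] r 0.611
bFR [ 0.594  -0.1086  0.048 ] r 0.604
bRL [0.4386 0.0178 0.048 ] r 0.439
bRR [ 0.4234 -0.081   0.048 ] r 0.431
kFL [ 0.5712 -0.0073  0.066 ] r 0.571
kFR [ 0.5552 -0.0978  0.066 ] r 0.564
kRL [0.4836 0.0067 0.066 ] r 0.484
kRR [ 0.4667 -0.0832  0.066 ] r 0.474
rRL [0.431  0.0447 0.044 ] r 0.433
rRR [ 0.405  -0.1077  0.012 ] r 0.419
lipL [ 0.6372 -0.0286  0.046 ] r 0.638
lipR [ 0.623  -0.1028  0.046 ] r 0.631
bFL bRL 0.1744 -9.68
bFR bRR 0.1729 -9.2
kFL kRL 0.0887 -9.09
kFR kRR 0.0897 -9.38
bFL bFR 0.0984 -9.680000000000007
bRL bRR 0.0999 -8.760000000000005
kFL kFR 0.0919 -10.060000000000002
kRL kRR 0.0914 -10.659999999999997
lipL lipR 0.0756 -10.849999999999994
vase [0.573 0.129 0.08 ]
tape [0.721 0.086 0.024]
jar [ 0.555 -0.202  0.065]
```

```bash
cat >> h.py <<'E'
from scipy.spatial.transform import Rotation as Ro
YAW=-9.5
J=Ro.from_euler('z',YAW,degrees=True).as_matrix()
LIP=np.array([.630,-.0657,0])
def rep(tgt=None):
    o=get_obs();R=Ro.from_euler('xyz',o["orientation"],degrees=True).as_matrix();p=np.array(o["tool_pos"])
    print('t',o["clock"],'p',p.round(4),'jig',((J.T@(p-LIP))*1e3+[47.5,0,0]).round(1),'F',(J.T@o["force"]).round(1),'q',np.round(o["joint_pos"],1),'open',round(o["opening"],4))
    print('tool x,y,z in jig\n',(J.T@R).round(3))
    y=R.T@J[:,1];a=np.degrees(np.arctan2(-y[1],y[2]));a=(a+90)%180-90
    print('turn',round(a,2))
    if tgt is not None:
        print('now-frame shift',(R.T@(np.array(tgt)-p)*1e3).round(1)); R2=R@Ro.from_euler('x',a,degrees=True).as_matrix()
        print('shift after turn',(R2.T@(np.array(tgt)-p)*1e3).round(1))
E
python3 - <<'E'
from h import *
rep([.450,-.035,.16])
E
```

```text
t 0.15 p [ 0.1595 -0.6555  0.2259] jig [-319.2 -659.4  225.9] F [-0.5 -0.3  0.1] q [-59.8  20.6   0.6  -0.  -70.1 -16.5] open 0.088
tool x,y,z in jig
 [[-0.001 -0.919 -0.394]
 [ 0.001 -0.394  0.919]
 [-1.     0.     0.001]]
turn 23.18
now-frame shift [  66.5 -429.   534.1]
shift after turn [  66.5 -184.1  659.8]
```

Emit:
arm_command(commands=[0,0,20,8,30,0,0,50,8,30,0,0,60,7,30,0,-10,60,0,30,0,-10,60,0,30])

```text
clock: 0.78
tool_pos: [0.1923, -0.4075, 0.2224]
orientation: [42.2, 89.6, 121.7]
force: [0.8, 0.3, 1.5]
opening: 0.0433
```

```bash
python3 - <<'E'
from h import *
rep([.450,-.035,.16])
E
```

```text
t 0.775 p [ 0.1923 -0.4075  0.2224] jig [-327.8 -409.3  222.4] F [0.8 0.4 1.5] q [-39.7  -0.8 -26.2  -0.1 -64.9 -60.7] open 0.0433
tool x,y,z in jig
 [[-0.004 -1.     0.016]
 [ 0.005  0.016  1.   ]
 [-1.     0.004  0.005]]
turn -0.92
now-frame shift [  63.6 -186.3  412.7]
shift after turn [  63.6 -192.9  409.6]
```

Emit:
arm_command(commands=[0,-40,45,0,30,0,-40,45,-0.9,30,0,-40,45,0,30,0,-40,45,0,30,10,-25,55,0,30])

```text
clock: 1.4
tool_pos: [0.419, -0.2001, 0.2152]
orientation: [-27.8, 89.7, 52.6]
force: [1.5, -0.9, -0.8]
opening: 0.0265
```

Emit:
arm_command(commands=[10,0,60,0,30,10,0,60,0,30,10,0,40,0,30])

```text
clock: 1.78
tool_pos: [0.4476, -0.0366, 0.185]
orientation: [-32.7, 89.7, 47.8]
force: [0.3, 0.3, -0.8]
opening: 0.0262
```

```bash
python3 - <<'E'
from h import *
rep([.450,-.035,.10])
E
```

```text
t 1.775 p [ 0.4476 -0.0366  0.185 ] jig [-137.3   -1.4  185. ] F [ 0.3  0.4 -0.8] q [  20.5    0.6  -30.1   -0.2  -59.  -119.9] open 0.0262
tool x,y,z in jig
 [[ 0.003 -1.    -0.   ]
 [ 0.004 -0.     1.   ]
 [-1.    -0.003  0.004]]
turn 0.0
now-frame shift [85.  -1.9  1.6]
shift after turn [85.  -1.9  1.6]
```

Emit:
arm_command(commands=[40,-4,1,0,30,40,-4,0,0,30,25,-2,0,0,30,0,0,0,0,30])

```text
clock: 2.28
tool_pos: [0.4588, -0.0329, 0.0773]
orientation: [-37.5, 89.7, 43.4]
force: [-0.6, -0.4, 0.6]
opening: 0.0262
```

```bash
python3 - <<'E'
from h import *
import cv2
rep()
s=snapshot("scene");cv2.imwrite("pics/s2.png",cv2.convertScaleAbs(cv2.resize(s["frame"][110:310,190:460],None,fx=2.9,fy=2.9,interpolation=cv2.INTER_CUBIC),alpha=1.6))
w=snapshot("wrist");cv2.imwrite("pics/w2.png",w["frame"])
E
```

```text
t 2.275 p [ 0.4588 -0.0329  0.0773] jig [-126.8    4.1   77.3] F [-0.5 -0.5  0.6] q [  20.4    9.4  -37.2   -0.2  -43.1 -119.4] open 0.0262
tool x,y,z in jig
 [[ 0.004 -1.    -0.007]
 [ 0.005 -0.007  1.   ]
 [-1.    -0.004  0.005]]
turn 0.39
```

View pics/s2.png

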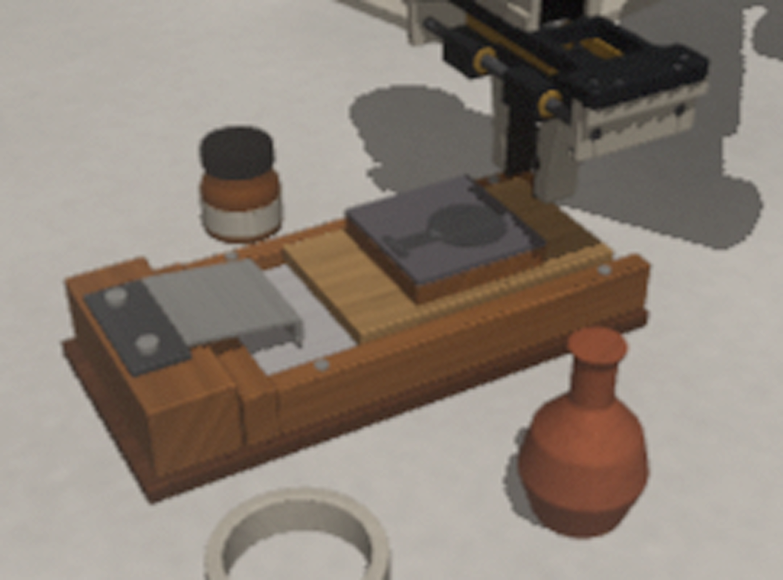

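View pics/w2.png

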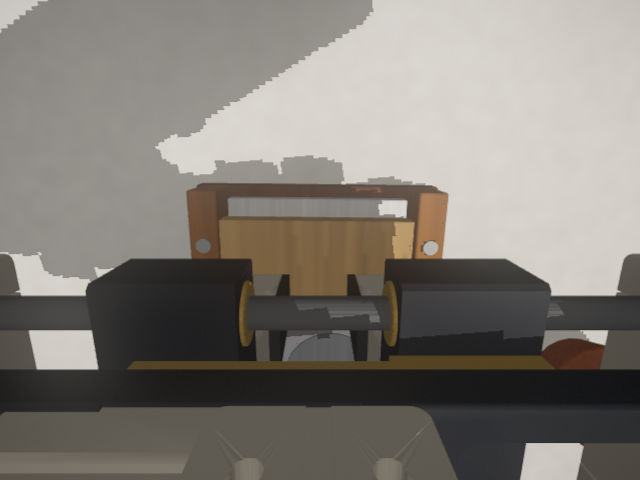

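The fingers are over the rear margin, behind the block and centred between the rails. In the wrist view the rails are at columns 190 and 445 and the fingers at about 320. Next I lower the hand.

Emit:
arm_command(commands=[12,0,-1,0,30,12,0,-1,0,30,4,0,0,0,30,4,0,0,0,30])

```text
clock: 2.88
tool_pos: [0.462, -0.0342, 0.048]
orientation: [-54.1, 89.1, 26.8]
force: [-0.7, -0.1, 6.7]
opening: 0.0262
```

Emit:
arm_command(commands=[4,0,0,0,30,4,0,0,0,30])

```text
clock: 3.12
tool_pos: [0.462, -0.0343, 0.0406]
orientation: [-55.2, 89.2, 25.7]
force: [-3.7, 1.6, 13.3]
opening: 0.0259
```

Emit:
arm_command(commands=[5,0,0,0,30])

```text
clock: 3.25
tool_pos: [0.462, -0.0343, 0.0363]
orientation: [-56.2, 89.2, 24.8]
force: [-6.1, 2.4, 17.9]
opening: 0.0264
```

Emit:
arm_command(commands=[4,0,0,0,30,4,-4,0,0,30])

```text
clock: 3.5
tool_pos: [0.4625, -0.0348, 0.0347]
orientation: [-49.8, 89.5, 31.3]
force: [-51.0, 29.6, 104.7]
opening: 0.0263
```

Emit:
arm_command(commands=[4,-5,0,0,30,4,-5,0,0,30])

```text
clock: 3.75
tool_pos: [0.4624, -0.0348, 0.0349]
orientation: [61.6, 89.5, 142.6]
force: [-44.8, 26.7, 91.0]
opening: 0.0262
```

```bash
python3 - <<'E'
from h import *
rep()
E
```

```text
t 3.75 p [ 0.4624 -0.0348  0.0349] jig [-122.9    2.8   34.9] F [-48.6  19.   91. ] q [  19.8   14.   -38.6   -0.7  -37.7 -118.2] open 0.0262
tool x,y,z in jig
 [[-0.007 -1.    -0.009]
 [ 0.004 -0.009  1.   ]
 [-1.     0.007  0.004]]
turn 0.49
```

Emit:
arm_command(commands=[1.2,-1,0,0,30])

```text
clock: 3.88
tool_pos: [0.462, -0.0342, 0.0363]
orientation: [59.2, 89.5, 140.2]
force: [-5.3, -0.3, 15.7]
opening: 0.0263
```

Emit:
arm_command(commands=[1.2,-2,0,0,30])

```text
clock: 4.0
tool_pos: [0.4621, -0.0344, 0.0363]
orientation: [64.3, 89.4, 145.3]
force: [-11.8, 5.3, 16.8]
opening: 0.0264
```

Emit:
arm_command(commands=[1.6,-4,0,0,30])

```text
clock: 4.12
tool_pos: [0.4625, -0.0348, 0.0357]
orientation: [75.8, 89.1, 156.7]
force: [-26.8, 18.7, 44.8]
opening: 0.0263
```

Emit:
arm_command(commands=[1.6,-4,0,0,30])

```text
clock: 4.25
tool_pos: [0.4625, -0.0349, 0.0355]
orientation: [81.1, 88.8, 162.1]
force: [-29.0, 19.8, 52.4]
opening: 0.0265
```

```bash
python3 - <<'E'
from h import *
rep()
E
```

```text
t 4.25 p [ 0.4625 -0.0349  0.0355] jig [-122.8    2.7   35.5] F [-31.9  14.7  52.4] q [  19.4   14.4  -37.7   -1.2  -38.9 -117.6] open 0.0265
tool x,y,z in jig
 [[-0.021 -1.    -0.008]
 [ 0.003 -0.008  1.   ]
 [-1.     0.021  0.003]]
turn 0.44
```

Emit:
arm_command(commands=[0.3,-6,0,0,30])

```text
clock: 4.38
tool_pos: [0.4642, -0.0358, 0.0361]
orientation: [85.6, 88.4, 166.5]
force: [-15.5, 3.3, 21.9]
opening: 0.0262
```

Emit:
arm_command(commands=[0.3,-7,1,0,30])

```text
clock: 4.5
tool_pos: [0.4665, -0.0364, 0.036]
orientation: [90.1, 88.0, 171.0]
force: [-20.3, 7.6, 27.1]
opening: 0.0262
```

```bash
python3 - <<'E'
from h import *
import cv2
rep()
s=snapshot("scene");cv2.imwrite("pics/s3.png",cv2.convertScaleAbs(cv2.resize(s["frame"][110:310,190:460],None,fx=2.9,fy=2.9,interpolation=cv2.INTER_CUBIC),alpha=1.6))
E
```

```text
t 4.5 p [ 0.4665 -0.0364  0.036 ] jig [-118.6    1.9   36. ] F [-21.3   4.2  27.1] q [  18.9   15.1  -36.4   -1.5  -40.3 -116.9] open 0.0262
tool x,y,z in jig
 [[-0.035 -0.999 -0.006]
 [-0.    -0.006  1.   ]
 [-0.999  0.035 -0.   ]]
turn 0.37
```

View pics/s3.png

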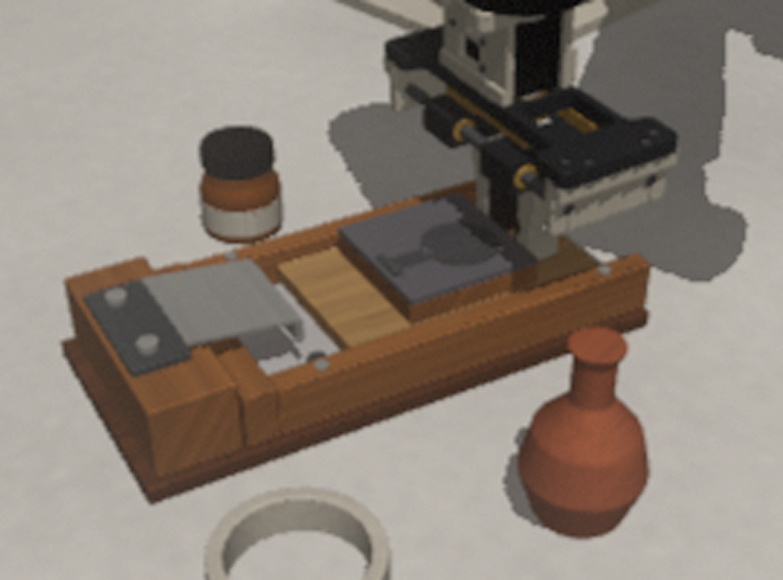

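Emit:
arm_command(commands=[-0.3,-10,0,0,30])

```text
clock: 4.68
tool_pos: [0.4713, -0.0384, 0.0361]
orientation: [93.2, 87.4, 174.0]
force: [-16.4, 9.1, 21.6]
opening: 0.0266
```

Emit:
arm_command(commands=[-0.3,-12,0,0,30])

```text
clock: 4.8
tool_pos: [0.4767, -0.0399, 0.036]
orientation: [93.6, 86.8, 174.2]
force: [-40.1, 33.9, 48.8]
opening: 0.0264
```

```bash
python3 - <<'E'
from h import *
rep()
E
```

```text
t 4.8 p [ 0.4767 -0.0399  0.036 ] jig [-108.     0.2   36. ] F [-45.2  26.8  48.8] q [  17.8   16.5  -34.    -1.9  -42.4 -115.7] open 0.0264
tool x,y,z in jig
 [[-0.055 -0.998 -0.003]
 [-0.004 -0.003  1.   ]
 [-0.998  0.055 -0.003]]
turn 0.16
```

Emit:
arm_command(commands=[-1,-8,2.5,0,30])

```text
clock: 4.92
tool_pos: [0.4799, -0.0393, 0.0368]
orientation: [95.2, 86.3, 175.8]
force: [-10.4, -1.3, 16.3]
opening: 0.0262
```

Emit:
arm_command(commands=[-1,-10,2,0,30])

```text
clock: 5.05
tool_pos: [0.4868, -0.0395, 0.0375]
orientation: [96.2, 86.0, 176.8]
force: [-11.4, -0.1, 16.0]
opening: 0.0263
```

```bash
python3 - <<'E'
from h import *
rep()
E
```

```text
t 5.05 p [ 0.4868 -0.0395  0.0375] jig [-98.    2.2  37.5] F [-11.2  -2.   16. ] q [  17.3   17.7  -31.9   -2.   -44.2 -115.2] open 0.0263
tool x,y,z in jig
 [[-0.069 -0.998 -0.001]
 [-0.008 -0.001  1.   ]
 [-0.998  0.069 -0.008]]
turn 0.04
```

Emit:
arm_command(commands=[-0.5,-10,1,0,30])

```text
clock: 5.18
tool_pos: [0.4941, -0.0406, 0.0378]
orientation: [96.9, 85.7, 177.4]
force: [-11.5, 1.6, 15.4]
opening: 0.0262
```

Emit:
arm_command(commands=[-0.7,-10,1.2,0,30])

```text
clock: 5.3
tool_pos: [0.5016, -0.0416, 0.0382]
orientation: [97.5, 85.4, 178.0]
force: [-10.0, 1.3, 14.9]
opening: 0.0264
```

```bash
python3 - <<'E'
from h import *
import cv2
rep()
s=snapshot("scene");cv2.imwrite("pics/s4.png",cv2.convertScaleAbs(cv2.resize(s["frame"][110:310,190:460],None,fx=2.9,fy=2.9,interpolation=cv2.INTER_CUBIC),alpha=1.6))
E
```

```text
t 5.3 p [ 0.5016 -0.0416  0.0382] jig [-83.1   2.6  38.2] F [-10.1  -0.4  14.9] q [  16.5   19.1  -29.6   -2.   -45.7 -114.5] open 0.0264
tool x,y,z in jig
 [[-0.079 -0.997 -0.001]
 [-0.01   0.     1.   ]
 [-0.997  0.079 -0.01 ]]
turn -0.0
```

View pics/s4.png

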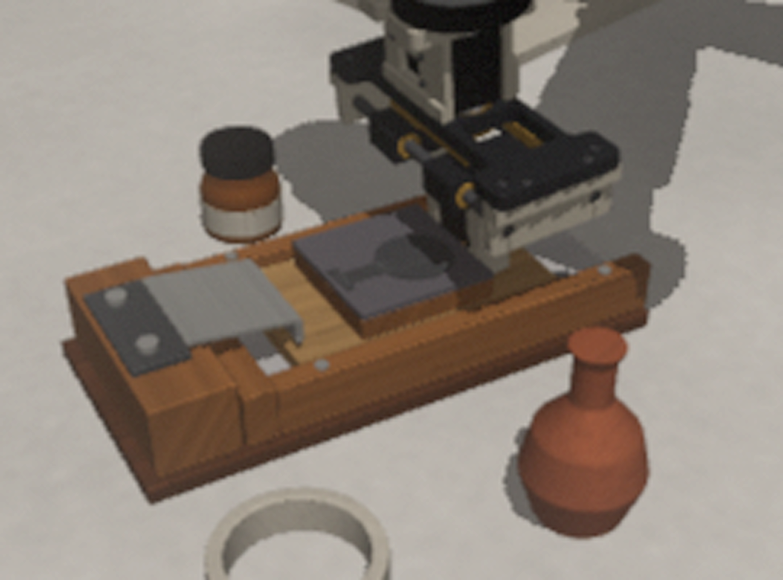

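The nose is now under the lip (about (300,350) in the crop). I'll carry on forward with slightly more downward pressure.

Emit:
arm_command(commands=[0.4,-10,1,0,30])

```text
clock: 5.48
tool_pos: [0.5099, -0.0427, 0.0376]
orientation: [98.1, 85.2, 178.6]
force: [-11.4, 1.8, 16.4]
opening: 0.0263
```

Emit:
arm_command(commands=[0,-9,1,0,30])

```text
clock: 5.6
tool_pos: [0.5164, -0.0437, 0.0374]
orientation: [98.6, 84.9, 179.1]
force: [-11.9, 1.6, 16.7]
opening: 0.0265
```

Emit:
arm_command(commands=[-0.2,-7,0.7,0,30])

```text
clock: 5.72
tool_pos: [0.5209, -0.0445, 0.0374]
orientation: [98.9, 84.7, 179.4]
force: [-12.0, 2.2, 16.2]
opening: 0.0261
```

```bash
python3 - <<'E'
from h import *
rep()
E
```

```text
t 5.725 p [ 0.5209 -0.0445  0.0374] jig [-63.6   2.9  37.4] F [-12.2   0.2  16.2] q [  15.5   21.   -26.5   -2.   -47.6 -113.6] open 0.0261
tool x,y,z in jig
 [[-0.092 -0.996 -0.   ]
 [-0.014  0.001  1.   ]
 [-0.996  0.092 -0.014]]
turn -0.06
```

Emit:
arm_command(commands=[-0.2,-5,0.6,0,30])

```text
clock: 5.85
tool_pos: [0.5233, -0.0451, 0.0378]
orientation: [99.2, 84.4, 179.6]
force: [-11.9, 2.5, 16.3]
opening: 0.0262
```

Emit:
arm_command(commands=[-0.1,-5,0.6,0,30])

```text
clock: 5.98
tool_pos: [0.5241, -0.0453, 0.0377]
orientation: [99.2, 84.0, 179.6]
force: [-19.5, 9.2, 22.2]
opening: 0.0261
```

Emit:
arm_command(commands=[-0.1,-5,0.6,0,30])

```text
clock: 6.1
tool_pos: [0.524, -0.0453, 0.0375]
orientation: [99.0, 83.5, 179.4]
force: [-19.7, 10.3, 21.7]
opening: 0.0264
```

Emit:
arm_command(commands=[-0.6,-9,1,0,30])

```text
clock: 6.22
tool_pos: [0.524, -0.0454, 0.0371]
orientation: [98.9, 82.5, 179.2]
force: [-36.2, 16.6, 36.9]
opening: 0.0257
```

```bash
python3 - <<'E'
from h import *
import cv2
rep()
s=snapshot("top");f=s["frame"][175:385,310:450]
cv2.imwrite("pics/t5.png",cv2.convertScaleAbs(cv2.resize(f,None,fx=2.8,fy=2.8,interpolation=cv2.INTER_CUBIC),alpha=1.8))
s=snapshot("scene");cv2.imwrite("pics/s5.png",cv2.convertScaleAbs(cv2.resize(s["frame"][150:280,200:370],None,fx=4.5,fy=4.5,interpolation=cv2.INTER_CUBIC),alpha=1.6))
E
```

```text
t 6.225 p [ 0.524  -0.0454  0.0371] jig [-60.4   2.5  37.1] F [-38.4  10.4  36.9] q [  14.9   22.5  -24.1   -2.6  -50.6 -112.8] open 0.0257
tool x,y,z in jig
 [[-0.128 -0.992  0.003]
 [-0.02   0.005  1.   ]
 [-0.992  0.128 -0.02 ]]
turn -0.3
```

View pics/s5.png

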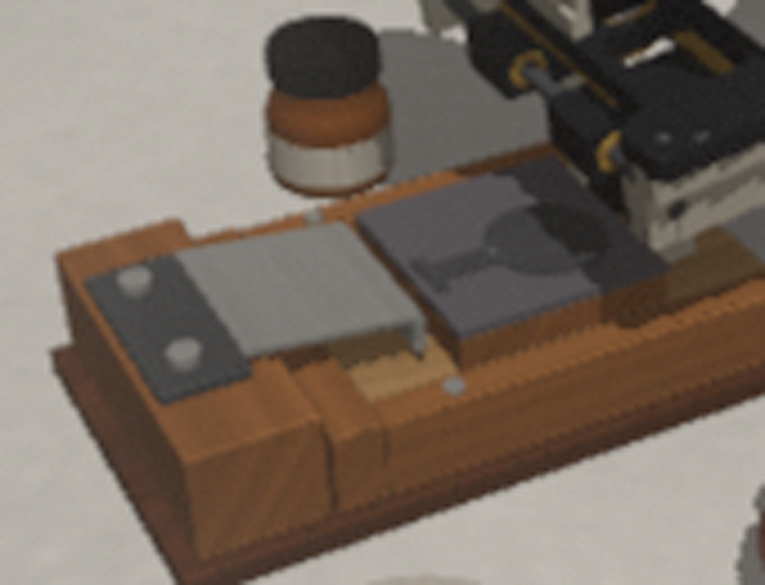

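The board is home. The lip stands about 8 mm ahead of the block, as the dimensions require, and the tool has not moved under a 38 N push. I'll relax the push first and then lift straight up.

Emit:
arm_command(commands=[0.3,-0.5,0,0,30,-2,0.3,0,0,30,-3,0.4,0,0,30])

```text
clock: 6.7
tool_pos: [0.5233, -0.0452, 0.0445]
orientation: [99.2, 82.5, 179.6]
force: [-1.5, -0.1, 0.6]
opening: 0.0265
```

Emit:
arm_command(commands=[-3,0.4,0,0,30,-3,0.4,0,0,30])

```text
clock: 6.95
tool_pos: [0.5234, -0.045, 0.0507]
orientation: [99.1, 82.5, 179.5]
force: [1.1, 0.6, -0.1]
opening: 0.0262
```

```bash
python3 - <<'E'
from h import *
rep()
E
```

```text
t 6.95 p [ 0.5234 -0.045   0.0507] jig [-61.1   2.9  50.7] F [ 1.   0.8 -0.1] q [  15.    21.4  -23.5   -2.5  -52.3 -112.9] open 0.0262
tool x,y,z in jig
 [[-0.129 -0.992  0.   ]
 [-0.02   0.003  1.   ]
 [-0.991  0.129 -0.021]]
turn -0.17
```

Contact is gone, so I'll lift the hand well clear and move it back.

Emit:
arm_command(commands=[-15,4,0,0,30,-40,6,0,0,30,-50,8,0,0,30,-40,30,0,0,30,0,30,0,0,30])

```text
clock: 7.58
tool_pos: [0.4658, -0.0321, 0.2118]
orientation: [99.6, 82.5, 179.9]
force: [0.4, 0.6, -1.1]
opening: 0.0263
```

Emit:
arm_command(commands=[0,0,-60,0,30,0,0,-60,0,30,0,0,-60,0,30,0,0,-30,0,30,0,0,0,0,30])

```text
clock: 8.2
tool_pos: [0.43, -0.2429, 0.2233]
orientation: [99.5, 83.0, -179.8]
force: [-0.4, -0.8, -1.2]
opening: 0.0269
```

```bash
python3 - <<'E'
from h import *
import cv2
rep()
s=snapshot("top");f=s["frame"][175:385,310:450]
a=cv2.convertScaleAbs(cv2.resize(f,None,fx=2.8,fy=2.8,interpolation=cv2.INTER_CUBIC),alpha=1.8)
s=snapshot("scene");b=cv2.convertScaleAbs(cv2.resize(s["frame"][150:346,200:333+20],None,fx=2.6,fy=3*.8667,interpolation=cv2.INTER_CUBIC),alpha=1.6)
h=max(a.shape[0],b.shape[0]);g=np.zeros((h,a.shape[1]+b.shape[1],3),np.uint8);g[:a.shape[0],:a.shape[1]]=a;g[:b.shape[0],a.shape[1]:]=b
cv2.imwrite("pics/f6.png",g);print(g.shape)
E
```

```text
t 8.2 p [ 0.43   -0.2429  0.2233] jig [-120.5 -207.8  223.3] F [-0.3 -0.9 -1.2] q [ -6.    7.5 -17.9   0.8 -71.5 -93.6] open 0.0269
tool x,y,z in jig
 [[-0.12  -0.993 -0.005]
 [-0.021 -0.003  1.   ]
 [-0.993  0.12  -0.02 ]]
turn 0.16
(588, 790, 3)
```

View pics/f6.png

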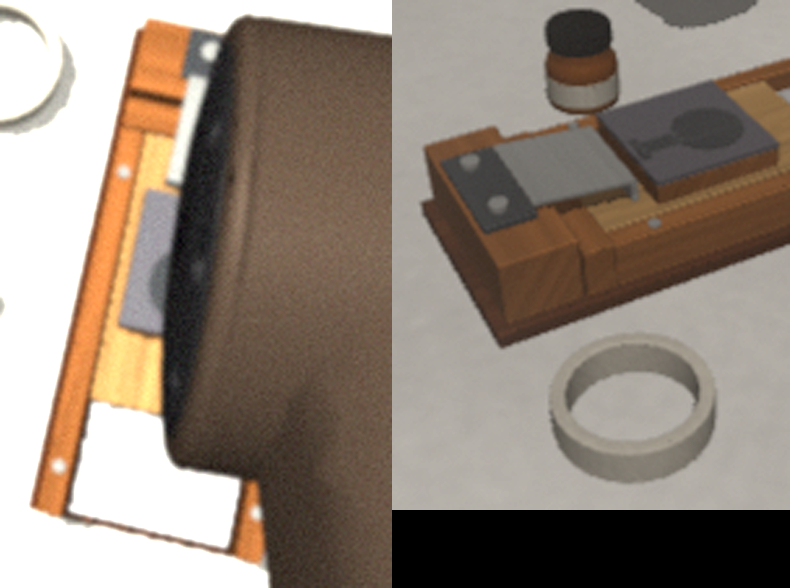

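```bash
python3 - <<'E'
from h import *
s=snapshot("top");g=lambda u,v,z:J.T@(ray(s,(310+u/2.8,175+v/2.8),z)-LIP)*1e3+[47.5,0,0]
for a,b,z,dz in(((78,497),(93,401),.048,-.005),((101,422),(120,328),.066,-.005)): print(g(*a,z).round(1),g(*b,z+dz).round(1))
print(close_job())
E
```

```text
[-155.1   50.7   48. ] [-96.3  53.7  43. ]
[-108.9   47.2   66. ] [-50.4  47.5  61. ]
the job is handed in; nothing more can be done
None
```

I pressed the board's rear margin down about 12 mm with the fingertips and slid it forward at about 10 mm of bed depression. Its front edge passed under the leaf spring and reached the stop. I then lifted the hand straight off, moved it clear and handed the job in at about 8.3 s.

**At home:** the tool did not move under an extra push of about 38 N. The fingertips had travelled about 62 mm against an expected 61 mm.

**After release:**
- The top picture gave about 59 mm of board travel, so the rear edge is at jig x = -96 mm against an ideal of -95 mm. That is within measuring error. I took this reading in the same script that handed the job in.
- In the scene picture the nose lies under the leaf up to the stop, and the board sits flat.
- The jar and tape look untouched. The vase was outside the last crops, but the hand never came near it.
- The wrist force was about 1 N, so nothing was being touched.

**What went less well:**
- **Force spike:** my first press was too stiff, with a wrist force of about 120 N (105 N vertical and 59 N sideways, at or about the limit). The reading at the end of that call works out at 120.1 N. If the judge counts it as passing 120 N, that check fails.
- **Hand tilt:** the hand also tilted about 7° during the slide.
- **Partial view:** the arm hid part of the last top view, so only the board's left side was checked there.

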